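# Press home the row of cover rivets

## Robot

A 6-joint arm with a two-finger parallel gripper is mounted at the origin on the work surface. World frame = base frame: x ahead of the robot, y to its left, z up, the work surface at z = 0. Lengths are in m, angles in degrees, forces in N, time in s.
With the tool pointing down it reaches from about 0.4 to 0.825 m from the base axis. Payload 7 kg.
Tool frame: the origin (TCP) lies between the finger pads, 19 mm behind the fingertips; this is the grasp point; z points along the fingers, y is the line along which they close (so a half turn about z gives the same grasp; the last joint's range is limited). The gripper opens to 88 mm and grips with 3 to 60 N. Pads are 19 mm wide; open, the fingers measure 130 mm over their backs; the gripper's body (78 mm by 193 mm) begins 47 mm behind the grasp point.
Start: joints at [16.507, 20.546, 0.682, 0, -70.136, -16.507], TCP at [0.675, -0, 0.245] pointing down, gripper open.
Joint ranges: [-176.03, 176.03], [-82.01, 121.73], [-58.28, 71.71], [-173.87, 95.51], [-174.79, -0.11], [-173.66, 173.66]. Speed limits (degrees/s): [136.94, 136.94, 172.46, 180, 180, 180].

## Interface

Orientations are given as a 3x3 rotation matrix whose columns are the frame's x, y, z axes.
In Python, from rig import robot gives the robot as it stands. Calls block until the motion is done:
- robot.goto(position, orientation): joint-space move of the TCP to a pose.
- robot.servo_line(position, ori=None, speed=0.15): straight line of the TCP; ori=None keeps the orientation; speed is the mean speed in m/s.
- robot.movej(angles): joint-space move.
- robot.move_gripper(opening): opening from 0.0 (shut) to 1.0 (fully open); the grip force is fixed at half the most; returns when the fingers have stopped.
- robot.dwell(seconds).
- robot.ik(position, orientation): joint angles nearest the present ones, or None.
- robot.grab_frame(name): name is "scene" or "side" or "wrist"; returns (picture, depth): 384x512x3 uint8, red, green, blue; 384x512 float32, m along the optical axis (not along the pixel's ray), 0 where there is no reading.
- robot.camera_info(name): a dict with "vfov" (degrees; the focal length in pixels is half the picture's height over the tangent of half this angle, whatever the lens; pixels are square), "cx", "cy" (the principal point, pixels), "view" (4x4, takes a point from world to camera coordinates); the wrist camera has in their place "T_tool_cam" (4x4, takes a point from camera to tool coordinates, whose origin is the TCP and whose axes are the flange's). Camera axes: x right, y down, z forward; pixel columns grow to the right and rows downward; lengths in m; the calibration is good to about 2 mm. A picture is of the moment at which its call begins: read the wrist's pose just before it. camera_info takes no time and is no camera call.
A pose or a line that the arm cannot do raises robot.Unreachable and nothing moves.
- robot.job_done(): hands the job in; it is judged then, once.
Readings, each from a call of its own:
- robot.read_t(): time.
- robot.read_qpos(): joint angles.
- robot.read_qvel(): joint speeds.
- robot.read_effort(): joint torques, N m.
- robot.read_position(): TCP position.
- robot.read_tcp_rot(): TCP orientation.
- robot.read_force(): force on the tool from outside, world axes, zero at the start.
- robot.read_ft_torque(): the same for the moment, N m.
- robot.read_grip_width(): opening from 0.0 (shut) to 1.0 (fully open).
- robot.read_finger_force(): force on a finger pad.
Only numpy, scipy, OpenCV 4.12 (cv2) and the standard library are available. Lean on these libraries where they do the work, as an engineer would, in place of code of your own. Each camera call takes 0.05 s, during which the arm holds its last target. There are 200 camera calls.

## Task

The cover of the round drive unit is held by a curved row of five push rivets that still stand proud: with the fingertips, follow the row from the rivet beside the rectangular socket round to the other end, and gently press each rivet fully home in turn. Between rivets keep the fingertips close over the rim of the cover (within about 40 mm) until the last one is in, then move clear. Only touch, never lift or shift the unit, and leave the bearing ring on the hub, the bottle and the loose wheel where they are.

Things in the scene. Friction and masses are not known exactly. Their poses are not given: they have to be found in the camera images.
- unit: round drive unit: black shell 260 mm across, 50 mm high, under a 4 mm aluminium cover plate 248 mm across; loose on a 12 mm thick dark pallet, turned any way; 2 to 3.5 kg. Origin: centre of its underside, z up. Five rivets on a 105 mm radius circle about its z axis: rivet 1 at -100 degrees from its x axis, then every 50 degrees counterclockwise from above to rivet 5 at +100
- cover (a point): middle of the cover's top face (54 mm above the unit's origin), axes as the unit's. A grey hub 80 mm across and 25 mm high stands here on the cover
- socket (a point): centre of the top of the black rectangular socket (34 x 22 mm, 16 mm high) that stands on the cover's rim in the gap, beside rivet 1 (at -135 degrees, 100 mm from the unit's axis)
- rivet1_top (a point): top centre of push rivet 1 of the row, the first counting from the socket: black round head 18 mm across, slightly domed; moves with the head. It stands about 9 mm above the cover at the start and 3 mm above it when home
- rivet1 (a joint): how far rivet 1 is pressed down, m: about 0 standing proud, 0.006 fully home. Slides straight down with about 4 N of friction, stays where it is left, and when home stops on a firm rubber washer (10 N more is felt within 1 mm)
- rivet2_top (a point): top centre of push rivet 2 of the row, the second counting from the socket: black round head 18 mm across, slightly domed; moves with the head. It stands about 9 mm above the cover at the start and 3 mm above it when home
- rivet2 (a joint): how far rivet 2 is pressed down, m: about 0 standing proud, 0.006 fully home. Slides straight down with about 4 N of friction, stays where it is left, and when home stops on a firm rubber washer (10 N more is felt within 1 mm)
- rivet3_top (a point): top centre of push rivet 3 of the row, the third counting from the socket: black round head 18 mm across, slightly domed; moves with the head. It stands about 9 mm above the cover at the start and 3 mm above it when home
- rivet3 (a joint): how far rivet 3 is pressed down, m: about 0 standing proud, 0.006 fully home. Slides straight down with about 4 N of friction, stays where it is left, and when home stops on a firm rubber washer (10 N more is felt within 1 mm)
- rivet4_top (a point): top centre of push rivet 4 of the row, the fourth counting from the socket: black round head 18 mm across, slightly domed; moves with the head. It stands about 9 mm above the cover at the start and 3 mm above it when home
- rivet4 (a joint): how far rivet 4 is pressed down, m: about 0 standing proud, 0.006 fully home. Slides straight down with about 4 N of friction, stays where it is left, and when home stops on a firm rubber washer (10 N more is felt within 1 mm)
- rivet5_top (a point): top centre of push rivet 5 of the row, the fifth and last counting from the socket: black round head 18 mm across, slightly domed; moves with the head. It stands about 9 mm above the cover at the start and 3 mm above it when home
- rivet5 (a joint): how far rivet 5 is pressed down, m: about 0 standing proud, 0.006 fully home. Slides straight down with about 4 N of friction, stays where it is left, and when home stops on a firm rubber washer (10 N more is felt within 1 mm)
- bearing: steel bearing ring, 48 mm across, 22 mm bore, 14 mm high, lying loose on the hub (its top 93 mm above the unit's origin); origin at the centre of its underside; leave alone
- oil: small white bottle, 40 mm across, 95 mm high, loose on the pallet near the unit; origin at the centre of its underside; leave alone
- caster: black rubber wheel lying flat, 60 mm across, 30 mm high, loose on the pallet near the unit; origin at the centre of its underside; leave alone

How it is judged:
By the outcome, as a careful person would: the job done as asked, in the order asked, and still so for the second after the job is handed in, with the robot touching nothing.
It also fails if it takes over 58 s, if anything falls off the work surface, if the arm or the gripper's body presses on something with over 40 N, if the wrist force passes 120 N, or if a joint passes its speed limit or range.

## Working session

There is one attempt and no reset: what is moved stays moved. The work goes in short steps, each a Python script; the robot and the scene stay as the last script left them, time stands still between calls to the robot, and variables do not carry over. Pictures are saved under pics/ and viewed, at most 10 in all, crops included, and the job is handed in when it is done.

```bash
ls; mkdir -p pics; python3 - <<'E'
from rig import robot
import cv2,numpy as np
for n in ("scene","side","wrist"):
    im,d=robot.grab_frame(n); cv2.imwrite(f"pics/{n}0.png",im[:,:,::-1]); np.savez(f"pics/{n}0.npz",im=im,d=d)
    print(n,robot.camera_info(n))
a=[cv2.imread(f"pics/{n}0.png") for n in("scene","wrist")]
cv2.imwrite("pics/both.png",cv2.resize(np.hstack(a),(800,300)))
print(robot.read_t())
E
```

```text
pics
scene {'vfov': 54.32619050020752, 'cx': 256.3696989230845, 'cy': 193.27993589253853, 'view': array([[ 0.3084807 ,  0.95106599, -0.01769579, -0.19421572],
       [ 0.74104896, -0.25194153, -0.62239209, -0.34305079],
       [-0.59639425,  0.1788825 , -0.78250556,  1.20020125],
       [ 0.        ,  0.        ,  0.        ,  1.        ]])}
side {'vfov': 53.88499469862826, 'cx': 255.2484445796649, 'cy': 191.943802943835, 'view': array([[-0.92822249, -0.37201144, -0.00324034,  0.56994672],
       [-0.22106946,  0.55856392, -0.79945896,  0.17409739],
       [ 0.29921782, -0.74135945, -0.60071196,  0.64149152],
       [ 0.        ,  0.        ,  0.        ,  1.        ]])}
wrist {'vfov': 66.90917348429333, 'cx': 252.1797672944082, 'cy': 190.94508605499584, 'T_tool_cam': array([[ 1.15668472e-03, -9.54955502e-01, -2.96746779e-01,
         8.06569312e-02],
       [ 9.99999310e-01,  1.04415212e-03,  5.37714714e-04,
        -1.16012574e-03],
       [-2.03644846e-04, -2.96747197e-01,  9.54956051e-01,
        -1.39881705e-01],
       [ 0.00000000e+00,  0.00000000e+00,  0.00000000e+00,
         1.00000000e+00]])}
0.15
```

View pics/scene0.png

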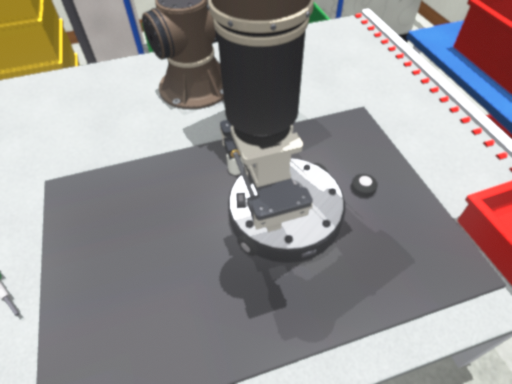

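View pics/wrist0.png

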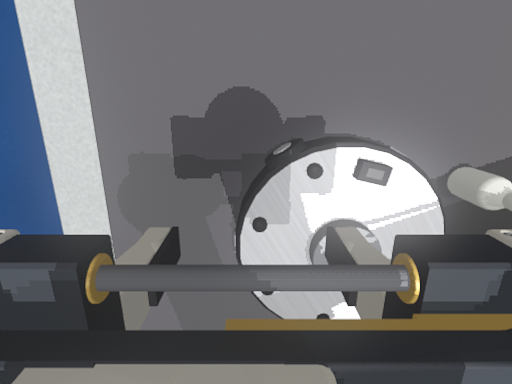

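The scene view shows the socket at (241,200) and rivets 1–5 at about (249,223), (289,239), (326,223), (332,192) and (307,167), with the wheel at (364,184). The wrist view shows the socket at (373,172), rivets at (315,171), (260,224), (267,288) and (322,318), and the bottle at (490,190).

```bash
cat > h.py <<'E'
import numpy as np,cv2
from rig import robot
def cam(name,p=None,R=None):
    c=robot.camera_info(name); f=192/np.tan(np.radians(c["vfov"]/2))
    if name=="wrist":
        T=np.eye(4);T[:3,:3]=R;T[:3,3]=p; return f,c["cx"],c["cy"],T@c["T_tool_cam"]
    return f,c["cx"],c["cy"],np.linalg.inv(c["view"])
def cast(uv,z,C):
    f,cx,cy,T=C; uv=np.atleast_2d(uv).astype(float)
    d=np.c_[(uv[:,0]-cx)/f,(uv[:,1]-cy)/f,np.ones(len(uv))]@T[:3,:3].T
    o=T[:3,3]; return o+d*((z-o[2])/d[:,2])[:,None]
def refine(im,uv,w=13):
    "centroid of the dark blob nearest uv"
    u,v=map(int,uv); g=cv2.cvtColor(im,cv2.COLOR_RGB2GRAY)[v-w:v+w+1,u-w:u+w+1]
    m=(g<60).astype(np.uint8); n,_,st,ce=cv2.connectedComponentsWithStats(m)
    k=1+np.argmin(np.linalg.norm(ce[1:]-w,axis=1)); return ce[k]+[u-w,v-w],st[k,4]
def fit(P,idx):
    a=np.radians(np.array([-100,-50,0,50,100]));M=.105*np.c_[np.cos(a),np.sin(a)]
    m=M[idx];P=P[:,:2];mc,pc=m.mean(0),P.mean(0)
    A=(m-mc);B=P-pc;th=np.arctan2((A[:,0]*B[:,1]-A[:,1]*B[:,0]).sum(),(A*B).sum())
    R=np.array([[np.cos(th),-np.sin(th)],[np.sin(th),np.cos(th)]]);t=pc-R@mc
    return t,np.degrees(th),M@R.T+t,(m@R.T+t-P)*1000
E
python3 - <<'E'
from h import *
np.set_printoptions(precision=4,suppress=True)
p,R=robot.read_position(),robot.read_tcp_rot();print(p,R)
for n,uvs,idx,w in (("scene",[(249,223),(289,239),(326,223),(332,192),(307,167)],[0,1,2,3,4],6),("wrist",[(315,171),(260,224)],[0,1],13)):
    im=np.load(f"pics/{n}0.npz")["im"]; C=cam(n,p,R)
    r=[refine(im,u,w) for u in uvs];print(r)
    P=cast([x[0] for x in r],.074,C);print(P[:,:2]);print(*fit(P,idx),sep="\n")
print(cast((490,190),.06,cam("wrist",p,R)),cast((364,184),.042,cam("scene")))
E
```

```text
[ 0.6746 -0.      0.2446] [[-0.0001 -1.     -0.0013]
 [-1.      0.0001 -0.0001]
 [ 0.0001  0.0013 -1.    ]]Traceback (most recent call last):
  File "<stdin>", line 6, in <module>
  File "h.py", line 16, in refine
    k=1+np.argmin(np.linalg.norm(ce[1:]-w,axis=1)); return ce[k]+[u-w,v-w],st[k,4]
        ~~~~~~~~~^^^^^^^^^^^^^^^^^^^^^^^^^^^^^^^^^
    return _wrapfunc(a, 'argmin', axis=axis, out=out, **kwds)
    return bound(*args, **kwds)
ValueError: attempt to get argmin of an empty sequence
```

```bash
sed -i 's/(g<60)/(g<(float(g.min())+np.percentile(g,75))\/2)/' h.py
python3 - <<'E'
from h import *
np.set_printoptions(precision=4,suppress=True)
p,R=robot.read_position(),robot.read_tcp_rot()
for n,uvs,idx,w in (("scene",[(249,223),(289,239),(326,223),(332,192),(307,167)],[0,1,2,3,4],6),("wrist",[(315,171),(260,224)],[0,1],13)):
    im=np.load(f"pics/{n}0.npz")["im"]; C=cam(n,p,R)
    r=[refine(im,u,w) for u in uvs];print(r)
    P=cast([x[0] for x in r],.074,C);print(P[:,:2]);print(*fit(P,idx),sep="\n")
print(cast((490,190),.06,cam("wrist",p,R)),cast((364,184),.042,cam("scene")))
E
```

```text
[(array([250.6197, 222.3803]), np.int32(71)), (array([288.0172, 238.7414]), np.int32(58)), (array([326.087 , 222.9783]), np.int32(46)), (array([331.6818, 191.5682]), np.int32(44)), (array([306.4074, 167.0741]), np.int32(27))]
[[ 0.6058 -0.0035]
 [ 0.6678  0.0561]
 [ 0.6573  0.1444]
 [ 0.5849  0.191 ]
 [ 0.4991  0.1667]]
[0.5683 0.0897]
31.492481907944338
[[ 0.6067 -0.008 ]
 [ 0.6678  0.0563]
 [ 0.6578  0.1445]
 [ 0.5838  0.1935]
 [ 0.4987  0.1683]]
[[ 0.9506 -4.5224]
 [ 0.068   0.2826]
 [ 0.4916  0.0848]
 [-1.1135  2.4946]
 [-0.3967  1.6604]]
[(array([314.1709, 170.4623]), np.int32(199)), (array([259.1966, 224.0281]), np.int32(178))]
[[ 0.6075 -0.0077]
 [ 0.6672  0.056 ]]
[0.5679 0.0892]
31.866736615715574
[[ 0.607  -0.0083]
 [ 0.6677  0.0565]
 [ 0.6571  0.1446]
 [ 0.5828  0.1931]
 [ 0.4978  0.1674]]
[[-0.4914 -0.5245]
 [ 0.4914  0.5245]]
[[0.3972 0.0188 0.06  ]] [[0.5665 0.2877 0.042 ]]
```

```bash
python3 - <<'E'
from h import *
np.set_printoptions(precision=4,suppress=True)
D=np.array([[0,-1,0],[-1,0,0],[0,0,-1.]])
robot.move_gripper(0.0)
robot.goto([.57,.15,.33],D); robot.dwell(.3)
p,R=robot.read_position(),robot.read_tcp_rot(); f0=robot.read_force()
im,d=robot.grab_frame("wrist"); cv2.imwrite("pics/w1.png",im[:,:,::-1]); np.savez("pics/w1.npz",im=im,d=d,p=p,R=R)
G=np.array([[.6067,-.008],[.6676,.0563],[.6575,.1445],[.5834,.1933],[.4984,.1678]])
f,cx,cy,T=C=cam("wrist",p,R)
X=(np.c_[G,np.full(5,.074)]-T[:3,3])@T[:3,:3]; uv=X[:,:2]/X[:,2:]*f+[cx,cy]; print(uv)
r=[refine(im,np.round(u),10) for u in uv];print(r)
P=cast([x[0] for x in r],.074,C);print(P[:,:2]);print(*fit(P,list(range(5))),sep="\n")
print(p,f0,robot.read_t(),robot.read_grip_width())
E
```

```text
[[222.9462  35.1162]
 [177.0731  90.8148]
 [189.3319 158.5935]
 [243.5157 192.3948]
 [304.0636 174.992 ]]
[(array([223.5314,  37.1314]), np.int32(175)), (array([178.4221,  92.4481]), np.int32(154)), (array([190.881 , 159.2778]), np.int32(126)), (array([244.874 , 192.2677]), np.int32(127)), (array([304.2417, 175.1333]), np.int32(120))]
[[ 0.6061 -0.0058]
 [ 0.666   0.0583]
 [ 0.6554  0.1455]
 [ 0.5815  0.1931]
 [ 0.4981  0.168 ]]
[0.5669 0.0903]
31.926542374477716
[[ 0.6061 -0.0071]
 [ 0.6667  0.0577]
 [ 0.656   0.1458]
 [ 0.5816  0.1942]
 [ 0.4967  0.1684]]
[[ 0.0313 -1.328 ]
 [ 0.6765 -0.5758]
 [ 0.5601  0.3619]
 [ 0.1575  1.1369]
 [-1.4254  0.4051]]
[0.5704 0.1492 0.3292] [ 0.2518 -0.426  -0.5331] 2.75 0.007869759112761743
```

View pics/w1.png

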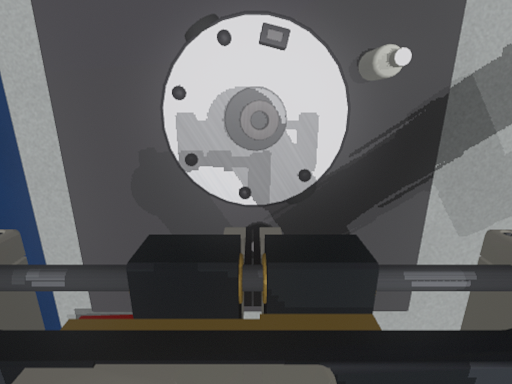

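The view shows the socket at (275,35) and rivets 1–5 at (224,37), (178,92), (191,159), (245,192) and (304,175). The bottle at (385,63) is clear of the row. The three estimates agree within 2 mm, so I'll press rivet 1 now, limiting the force.

```bash
cat >> h.py <<'E'
D=np.array([[0,-1,0],[-1,0,0],[0,0,-1.]])
Cc=np.array([.5675,.0900]);TH=31.8
def pt(a,z,r=.105):
    a=np.radians(a+TH);return [Cc[0]+r*np.cos(a),Cc[1]+r*np.sin(a),z]
HOV=.107   # TCP height in transit: tip 22 mm above cover
def press(a,fstop=13):
    robot.dwell(.2); f0=robot.read_force()[2]; log=[]
    robot.servo_line(pt(a,.098),D,.04)
    z=.098
    while z>.082:
        z-=.0007; robot.servo_line(pt(a,z),D,.02)
        F=robot.read_force(); p=robot.read_position(); log.append((round(1e3*z,1),round(1e3*p[2],1),round(F[2]-f0,1)))
        if F[2]-f0>fstop: break
    xy=(np.array(p[:2])-pt(a,0)[:2])*1e3
    robot.servo_line(pt(a,HOV),D,.05)
    print(a,log,"xy err",xy.round(1),"F",np.round(F,1),"t",robot.read_t())
E
python3 - <<'E'
from h import *
robot.goto(pt(-100,.16),D); robot.servo_line(pt(-100,HOV),D,.1)
press(-100)
E
```

```text
-100 [(97.3, np.float64(97.3), np.float64(0.1)), (96.6, np.float64(96.6), np.float64(0.4)), (95.9, np.float64(95.9), np.float64(-0.6)), (95.2, np.float64(95.1), np.float64(0.9)), (94.5, np.float64(94.5), np.float64(-0.8)), (93.8, np.float64(93.9), np.float64(0.7)), (93.1, np.float64(93.3), np.float64(3.3)), (92.4, np.float64(92.5), np.float64(3.4)), (91.7, np.float64(91.7), np.float64(3.2)), (91.0, np.float64(91.0), np.float64(2.8)), (90.3, np.float64(90.3), np.float64(3.3)), (89.6, np.float64(89.6), np.float64(2.6)), (88.9, np.float64(88.9), np.float64(2.6)), (88.2, np.float64(88.2), np.float64(2.2)), (87.5, np.float64(88.0), np.float64(7.0)), (86.8, np.float64(87.8), np.float64(11.9)), (86.1, np.float64(87.7), np.float64(16.2))] xy err [ 0.2 -0. ] F [-3.8  0.4 16.3] t 9.7583
```

Rivet 1 behaved as expected: contact at 93.8 mm, about 3 N of friction over 6 mm of travel, then the firm stop. I'll do the rest along the rim arc.

```bash
python3 - <<'E'
from h import *
for a in (-50,0,50,100):
    robot.servo_line(pt(a-25,HOV),D,.12); robot.servo_line(pt(a,HOV),D,.12)
    press(a)
p,R=robot.read_position(),robot.read_tcp_rot()
im,d=robot.grab_frame("scene"); cv2.imwrite("pics/s2.png",cv2.resize(im[120:280,190:400,::-1],None,fx=3.5,fy=3.5))
E
```

```text
-50 [(97.3, np.float64(97.4), np.float64(-1.2)), (96.6, np.float64(96.6), np.float64(-0.5)), (95.9, np.float64(95.8), np.float64(-1.0)), (95.2, np.float64(95.1), np.float64(-1.8)), (94.5, np.float64(94.4), np.float64(-0.4)), (93.8, np.float64(94.0), np.float64(0.0)), (93.1, np.float64(93.4), np.float64(2.4)), (92.4, np.float64(92.5), np.float64(3.6)), (91.7, np.float64(91.7), np.float64(2.4)), (91.0, np.float64(90.9), np.float64(2.4)), (90.3, np.float64(90.2), np.float64(2.2)), (89.6, np.float64(89.6), np.float64(2.5)), (88.9, np.float64(88.9), np.float64(3.0)), (88.2, np.float64(88.2), np.float64(2.3)), (87.5, np.float64(88.0), np.float64(6.1)), (86.8, np.float64(87.9), np.float64(8.2)), (86.1, np.float64(87.8), np.float64(13.0))] xy err [ 0.2 -0. ] F [-3.8 -0.3 13.7] t 16.2
0 [(97.3, np.float64(97.3), np.float64(-0.2)), (96.6, np.float64(96.6), np.float64(-0.1)), (95.9, np.float64(95.9), np.float64(0.3)), (95.2, np.float64(95.1), np.float64(0.0)), (94.5, np.float64(94.4), np.float64(-0.1)), (93.8, np.float64(93.8), np.float64(0.8)), (93.1, np.float64(93.3), np.float64(1.2)), (92.4,
[... 1347 characters left out ...]
0)), (95.9, np.float64(95.9), np.float64(-1.1)), (95.2, np.float64(95.1), np.float64(-1.2)), (94.5, np.float64(94.5), np.float64(-0.5)), (93.8, np.float64(93.8), np.float64(-0.0)), (93.1, np.float64(93.2), np.float64(1.9)), (92.4, np.float64(92.5), np.float64(3.1)), (91.7, np.float64(91.7), np.float64(3.4)), (91.0, np.float64(91.0), np.float64(2.8)), (90.3, np.float64(90.2), np.float64(2.2)), (89.6, np.float64(89.6), np.float64(1.5)), (88.9, np.float64(88.9), np.float64(1.8)), (88.2, np.float64(88.1), np.float64(2.4)), (87.5, np.float64(87.9), np.float64(6.5)), (86.8, np.float64(87.8), np.float64(12.5)), (86.1, np.float64(87.6), np.float64(18.8))] xy err [0.2 0.1] F [-6.4 -1.6 19.6] t 35.525
```

View pics/s2.png

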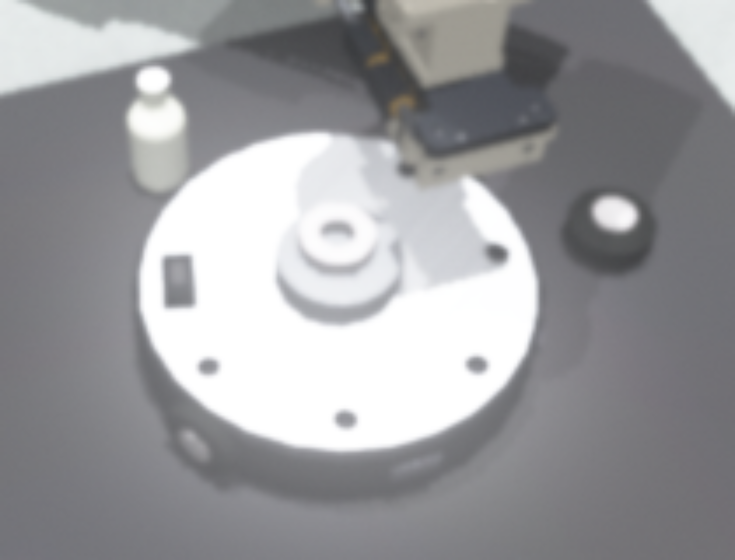

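The picture shows rivets 1–4 seated at (208,367), (345,418), (477,365) and (497,253), with rivet 5 hidden under the gripper. Its force profile ended on the same stop. The bearing, bottle and wheel look undisturbed. I'll move clear, check that the unit hasn't shifted, and hand in.

```bash
python3 - <<'E'
from h import *
np.set_printoptions(precision=4,suppress=True)
robot.servo_line(pt(100,.25),D,.12); robot.goto([.57,.15,.33],D); robot.dwell(.3)
p,R=robot.read_position(),robot.read_tcp_rot()
im,d=robot.grab_frame("wrist"); C=cam("wrist",p,R)
u0=np.array([(223.5,37.1),(178.4,92.4),(190.9,159.3),(244.9,192.3),(304.2,175.1)])
r=[refine(im,np.round(u),10)[0] for u in u0]; print(np.array(r)-u0)
print(*fit(cast(r,.068,C),list(range(5)))[:2],robot.read_t())
a=np.load("pics/w1.npz")["im"]; cv2.imwrite("pics/end.png",np.hstack([a[:220,150:420],im[:220,150:420]])[:,:,::-1])
E
```

```text
[[-0.2394 -0.3042]
 [-0.0387 -0.7866]
 [-0.3175 -1.2417]
 [-0.5947 -1.2579]
 [-0.9812 -1.1208]]
[0.5672 0.0907] 31.949191367780443 37.7833
```

View pics/end.png

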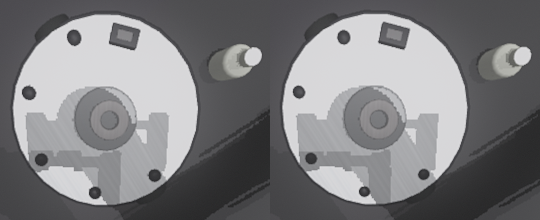

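The before and after views match: the unit, socket, bearing and bottle haven't moved, and all the rivet heads sit lower.

```bash
python3 -c "
from rig import robot
print(robot.job_done())"
```

```text
the job is handed in; nothing more can be done
None
```

All five rivets were pressed home in order from the socket end, with at most about 20 N at the wrist, and the arm is clear; the unit, bearing, bottle and wheel show no visible shift, and the job was handed in at about 38 s.

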